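# Shut the tagged air line in the bench manifold

### The job

Isolate the tagged air line in the manifold box on the bench: push the box's sliding cover all the way back by its lip, push the lever that carries the round steel disc a quarter turn to the left until it stops, square across its pipe, and then push the cover fully closed again to keep the sawdust out. Only push with the fingers: do not grip or pinch the cover's lip or the lever. Leave the other two levers open and the things lying round the box where they are.

Things in the scene. Friction and masses are not known exactly. Their poses are not given: they have to be found in the camera images.
- manifold: The air manifold, bolted to the bench: a grey sheet-steel box 340 mm deep (its x, away from the robot at yaw 0), 300 wide (its y, to the left), 94 high at its two side channels. Origin: centre of its underside, on the bench; z up. Front half: open-topped valve bay under the sliding cover; rear half: closed top, flush. Its place and its yaw (up to 0.35 rad either way) differ each time.
- bay (a point): Point on the floor of the valve bay at its middle, 3 mm above the bench, at x = -83, y = 0 mm in the box frame. Inside, the bay is 166 mm (x) by 292 mm (y); its front wall is 86 mm high. Three outlet couplers stick 33 mm out of the front wall, 38 mm above the bench; a pressure gauge (top 141 mm above the bench) stands behind the box's rear wall at y = -60 mm.
- cover (a joint): The flat sheet cover over the valve bay, 164x284x3 mm, top face 90 mm above the bench, captive in the two side channels: it only slides along the box's x and cannot be lifted. 0 = fully closed; grows as it slides back (box +x) over the rear half, to its stop at 0.155 m. Starts at 0 to 0.012. About 3 N moves it; it stays where it is left.
- cover_lip (a point): Middle of the top edge of the cover's turned-up front lip, 107 mm above the bench (17 above the cover's face). The lip is 7 mm thick at its top bead, runs 250 mm along the box's y, and can be pushed from either side; it moves with the cover. With the cover closed it is at x = -161, y = 0 mm in the box frame.
- tagged_valve_lever (a joint): Lever of the tagged valve, the one with a plain round steel disc (31 mm across) on its end. 0 = open: it points to the front of the box (box -x), in line with its pipe. Grows as its end is pushed to the left (box +y; clockwise from above); 1.571 rad = shut, at its stop: it points left, across its pipe. Starts at 0 to 0.12. About 0.12 N m turns it (3 N at 40 mm); it stays where it is left.
- tagged_valve_tip (a point): Centre of the top of the disc on the tagged lever, 80 mm above the bench, 48 mm from the pivot; it moves with the lever. The lever's black sleeve is 13 mm wide, 68 to 79 mm above the bench, and reaches from 20 to 62 mm from the pivot; the disc is 2 mm thick, on top. Beside the lever the bay is free down to 56 mm above the bench. A closed cover hides all levers.
- tagged_valve_pivot (a point): Top of the vertical pivot axis of the tagged lever, 77 mm above the bench, at x = -35 mm in the box frame. The three pivots stand in a row along the box's y, at -85, -5 and +75 mm; the tagged valve takes any of the three places.
- plain_valve_1_lever (a joint): The lever of one of the two valves without a disc, otherwise the same as the tagged one; same joint values. Starts open, at 0 to 0.12.
- plain_valve_2_lever (a joint): The lever of the other valve without a disc; same joint values. Starts open, at 0 to 0.12.
- plain_valve_1_pivot (a point): Top of the pivot axis of the first plain lever, 77 mm above the bench.
- plain_valve_2_pivot (a point): Top of the pivot axis of the second plain lever, 77 mm above the bench.
- die_grinder: A dark hand-held air die grinder lying to the left of the box, 63x208x47 mm; loose, to be left alone. Origin: centre of its underside.
- tape_measure: A yellow pocket tape measure standing to the right of the box, 94x64x66 mm; loose, to be left alone. Origin: centre of its underside.
- backing_pad: A round black rubber backing pad with a nut in its middle, lying in front of the box, 63x63x14 mm; loose, to be left alone. Origin: centre of its underside.
- hex_bolt: A short steel hexagon bolt lying in front of the box, 52x58x19 mm; loose, to be left alone. Origin: centre of its underside.
- wax_tin: A flat round tin of wax standing to the left of the box, 70x70x43 mm; loose, to be left alone. Origin: centre of its underside.
- tape_spool: A small flat roll of thread-seal tape to the right of the box, 56x56x16 mm; loose, to be left alone. Origin: centre of its underside.
- hex_nut: A steel hexagon nut to the right of the box, 27x26x13 mm; loose, to be left alone. Origin: centre of its underside.

How it is judged (in metres and radians):
On the way, in this order (a step that is already met when the one before it is completed fails the run):
1. the cover is pushed all the way back (within 10 mm of its stop) with the tagged lever still open (value of joint cover above 0.145 m and value of joint tagged_valve_lever below 0.3 rad), for 0.2 s.
2. the tagged lever is pushed shut (within 0.1 rad of its stop) while the cover is open (value of joint tagged_valve_lever above 1.47 rad and value of joint cover above 0.12 m), for 0.2 s.
3. the cover is pushed closed again (within 6 mm) (value of joint cover below 0.006 m), for 0.2 s.
At the end, for the whole second after the job is handed in: The tagged lever is shut to within 0.1 rad of its stop, both plain levers are open (under 0.3 rad), the cover is closed to within 6 mm, and every loose thing is within 20 mm of where it lay (value of joint cover below 0.006 m and value of joint tagged_valve_lever above 1.47 rad and value of joint each of plain_valve_1_lever, plain_valve_2_lever below 0.3 rad and distance of each of die_grinder, tape_measure, backing_pad, hex_bolt, wax_tin, tape_spool, hex_nut from where it was at the start of the episode below 0.02 m); the robot touches nothing.
It fails at once if a lever without a disc is turned (more than 0.3 rad) (value of joint any of plain_valve_1_lever, plain_valve_2_lever above 0.3 rad).
It fails at once if a loose thing round the box is lifted, carried or pushed away (more than 20 mm) (distance of any of die_grinder, tape_measure, backing_pad, hex_bolt, wax_tin, tape_spool, hex_nut from where it was at the start of the episode above 0.02 m).
It fails at once if the cover's lip is pinched (fingers on its front and rear face at once) (contact force between cover_c2 and the fingers above 1.5 N and contact force between cover_c3 and the fingers above 1.5 N).
It fails at once if the tagged lever is pinched (fingers on both flanks at once) (contact force between any of tagged_valve_lever_c2, tagged_valve_lever_c4 and the fingers above 1.5 N and contact force between any of tagged_valve_lever_c3, tagged_valve_lever_c5 and the fingers above 1.5 N).
It also fails if it takes over 48 s, if anything falls off the work surface, if the arm or the gripper's body presses on something with over 40 N, if the wrist force passes 120 N, or if a joint passes its speed limit or range.

### The arm

A 6-joint arm with a two-finger parallel gripper is mounted at the origin on the work surface; the furniture and walls round the work are solid. World frame = base frame: x ahead of the robot, y to its left, z up, the work surface at z = 0. Lengths are in m, angles in degrees, forces in N, time in s.
With the tool pointing down it reaches from about 0.4 to 0.825 m from the base axis. Payload 7 kg.
Tool frame: the origin (TCP) lies at the very end of the fingers, on their centre line; the grasp point (between the pads) lies 19 mm behind it; z points along the fingers, y is the line along which they close (so a half turn about z gives the same grasp; the last joint's range is limited). The gripper opens to 88 mm and grips with 3 to 60 N. Pads are 19 mm wide; open, the fingers measure 130 mm over their backs; the gripper's body (78 mm by 193 mm) begins 47 mm behind the grasp point.
Start: joints at [90.189, 20.546, 0.682, 0, -70.136, -16.507], TCP at [0.19, 0.648, 0.204] pointing down, gripper open.
Joint ranges: [-176.03, 176.03], [-82.01, 121.73], [-58.28, 71.71], [-173.87, 95.51], [-174.79, -0.11], [-173.66, 173.66]. Speed limits (degrees/s): [136.94, 136.94, 172.46, 180, 180, 180].

### API

Orientations are given as [roll, pitch, yaw] about the fixed x, y, z axes, in that order (R = Rz(yaw) Ry(pitch) Rx(roll)).
In Python, from plant import ctrl, cams, workorder gives the robot as it stands.
- The arm moves only by the tool play_rows, never from a script. Its argument "motion" is a list of rows, each an object of numbers: "x", "y", "z": the shift along the tool's x, y, z normalised to -1 to 1, where 1 is 0.025 m; "rx", "ry", "rz": the turn, a rotation vector about the tool's x, y, z normalised to -1 to 1, where 1 is 4 degrees. A call has 1 to 20 rows; each row shifts and turns the commanded pose from where the row before left it, along the tool's axes as they then stand; what a row does not reach is not made up. A row lasts 1/8 s, in which the tool goes at most 62.5 mm and 10.7 degrees, less where a joint would pass 70% of its speed; a pose out of reach is approached as far as the arm can. A call with a number of a shift or a turn outside -1 to 1 is refused whole. A call with a gripper value outside its range is refused whole. "fingers" is the opening, from -1 (shut) to 1 (fully open), set as the call begins (left out, the last holds). The fingers move at their own pace and stop on an object; the grip force is fixed at half the most. Time passes only in rows, so rows that do not move let the fingers close. It gives the time, the measured TCP pose, the force, the opening and the grip force at its end, in the units of the state.
- ctrl.get_obs(): the state, without advancing time (a new reading comes with each control period).
- cams.snapshot(name): name is "side" or "top"; returns the picture (480x640x3 uint8, blue, green, red); there is no depth.
- cams.get_calibration(name): a dict with "vertical_fov" (degrees; the focal length in pixels is half the picture's height over the tangent of half this angle, whatever the lens; pixels are square), "cx", "cy" (the principal point, pixels), "position" and "rotation" of the camera in the world. Camera axes: x right, y up, looking along -z (the intrinsics and any distortion apply to the point x, -y, -z); pixel columns grow to the right and rows downward; lengths in m; the calibration is good to about 2 mm. A picture is of the moment at which its call begins. get_calibration takes no time and is no camera call.
- workorder.close_job(): hands the job in; it is judged then, once.
The state is a dict: "clock": time; "joint_pos": joint angles; "qvel": joint speeds; "tau": joint torques, N m; "tool_pos": TCP position; "orientation": TCP orientation; "force": force on the tool from outside, world axes, zero at the start; "moment": the same for the moment, N m; "opening": finger opening in m; "gripper_force": force on a finger pad.
Only numpy, scipy, OpenCV 4.12 (cv2) and the standard library are available. Lean on these libraries where they do the work, as an engineer would, in place of code of your own. Each camera call takes 0.05 s, during which the arm holds its last target. There are 200 camera calls.

## Working session

There is one attempt and no reset: what is moved stays moved. The work goes in short steps, Python scripts to look and compute and a tool call to move; the robot and the scene stay as the last step left them, time stands still between calls to the robot, and variables do not carry over. Pictures are saved under pics/ and viewed, at most 10 in all, crops included, and the job is handed in when it is done.

Besides the shell and the picture viewer there is one more tool, called after "Request:" as name(argument=value, ...), one argument or row to a line, values as JSON. play_rows: Moves the arm, as the interface text tells. Its arguments: {"type":"object","properties":{"motion":{"type":"array"},"fingers":{"type":"number"}},"required":["motion"]}

```bash
mkdir -p pics; python3 - <<'E'
from plant import ctrl,cams
import cv2
o=ctrl.get_obs();print(o)
for n in("top","side"):
    print(n,cams.get_calibration(n)); cv2.imwrite(f"pics/{n}0.png",cams.snapshot(n))
E
```

```text
{'clock': 0.0, 'joint_pos': array([ 9.01880185e+01,  2.05918672e+01,  6.33688920e-01, -2.02170559e-02,
       -7.01344616e+01, -1.65062581e+01]), 'qvel': array([-0.0540335 , -0.05588476,  0.01716586,  0.07068524,  0.10076107,
       -0.04215339]), 'tau': array([-2.37888671e-03, -5.82723463e+01,  2.93076038e+01,  6.99756458e+00,
        7.07656582e-03, -1.57113959e-04]), 'tool_pos': array([0.18954385, 0.6472994 , 0.20281688]), 'orientation': array([ 1.79905778e+02, -8.10143555e-03, -1.63251183e+01]), 'force': array([0.59473099, 0.0437644 , 0.09490672]), 'moment': array([-0.0067314 , -0.04866519, -0.01789813]), 'gripper_force': 0.0, 'opening': 0.0875402166355244}
top {'vertical_fov': 49.612261957236406, 'cx': 320.69111665517664, 'cy': 244.33970967563525, 'position': array([0.38402075, 0.1146771 , 1.18561947]), 'rotation': array([  9.86698138,   0.4052471 , -89.21355029])}
side {'vertical_fov': 54.392002684760094, 'cx': 316.4506128843295, 'cy': 239.87901538287733, 'position': array([ 0.57285437, -0.6448793 ,  0.61805793]), 'rotation': array([55.322666  , -0.20020243, -2.67074861])}
```

View pics/top0.png

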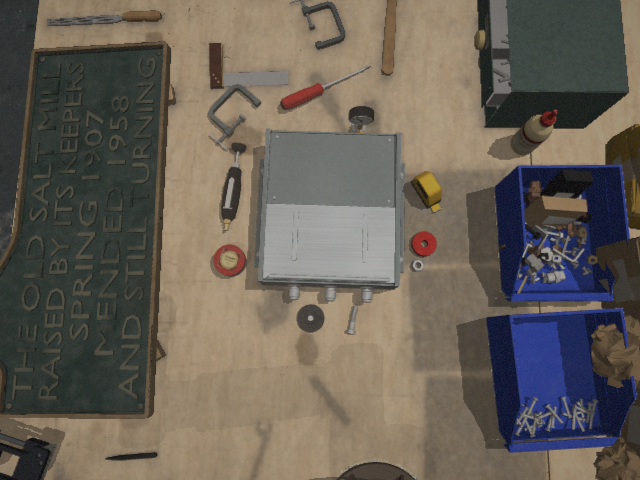

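View pics/side0.png

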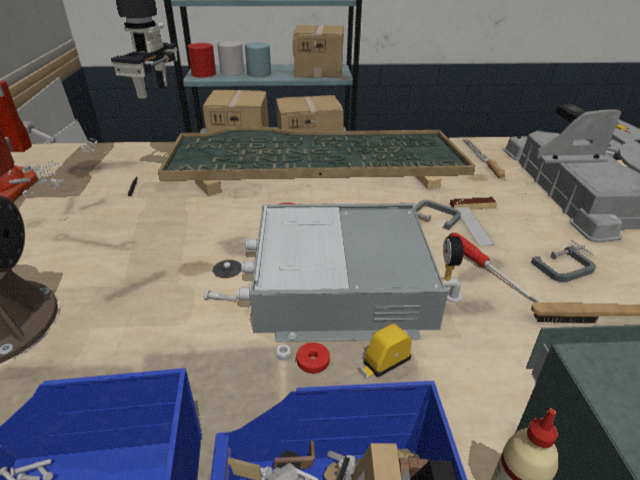

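```bash
python3 - <<'E'
import cv2
a=cv2.imread("pics/top0.png")[120:310,240:440]
cv2.imwrite("pics/c1.png",cv2.resize(a,(600,570),interpolation=cv2.INTER_CUBIC))
E
cat > h.py <<'E'
import numpy as np
from plant import cams
from scipy.spatial.transform import Rotation as R
def cam(n):
    c=cams.get_calibration(n); f=240/np.tan(np.radians(c['vertical_fov']/2))
    return c,f,R.from_euler('xyz',c['rotation'],degrees=True).as_matrix()
def proj(n,p):
    c,f,M=cam(n); q=(np.atleast_2d(p)-c['position'])@M
    return np.c_[c['cx']+f*q[:,0]/-q[:,2], c['cy']-f*q[:,1]/-q[:,2]]
def ray(n,u,v,z):
    c,f,M=cam(n); d=M@np.array([(u-c['cx'])/f,-(v-c['cy'])/f,-1]); p=c['position']
    return p+d*(z-p[2])/d[2]
def box(pose,p):
    x,y,t=pose; p=np.atleast_2d(p).astype(float); C,S=np.cos(t),np.sin(t)
    return np.c_[x+C*p[:,0]-S*p[:,1], y+S*p[:,0]+C*p[:,1], p[:,2]]
E
```

```text
(no output)
```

View pics/c1.png

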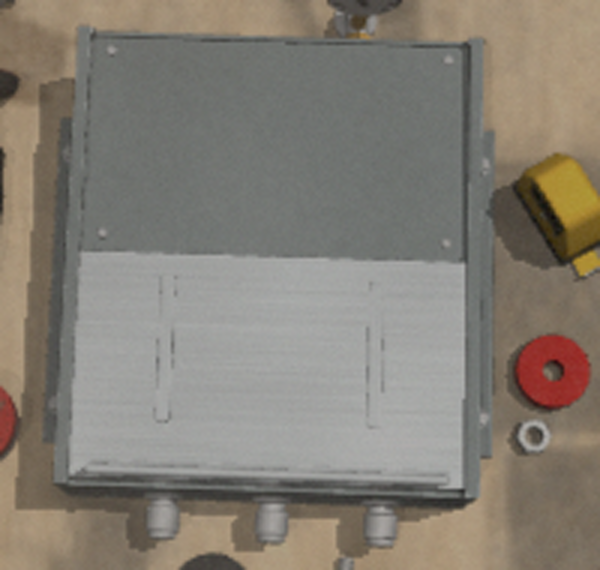

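```bash
cat > fit.py <<'E'
from h import *
from scipy.optimize import least_squares
H=np.array([[.17,.15,.094],[.17,-.15,.094],[-.17,-.15,.094],[-.17,.15,.094]])
uv=np.array([[80,28],[482,38],[477,497],[55,485]])/3+[240-1/3,120-1/3]
s=least_squares(lambda p:(proj("top",box(p,H))-uv).ravel(),[.5,.1,0])
print(s.x,s.fun.reshape(4,2).round(2))
print("side corners",proj("side",box(s.x,H)).round(1))
print("lip ends crop",((proj("top",box(s.x,[[-.161,.125,.107],[-.161,-.125,.107]]))-[240,120])*3).round())
E
python3 fit.py
```

```text
[ 0.66038593  0.10440035 -0.01893537] [[-0.81 -0.39]
 [ 0.4   0.09]
 [ 1.05  0.37]
 [-0.67 -0.17]]
side corners [[413.2 202.1]
 [448.  290.3]
 [248.4 293.4]
 [260.8 203.7]]
lip ends crop [[ 86. 470.]
 [446. 481.]]
```

```bash
python3 - <<'E'
import cv2
a=cv2.imread("pics/side0.png")[190:350,200:480]
cv2.imwrite("pics/c2.png",cv2.resize(a,(800,457),interpolation=cv2.INTER_CUBIC))
E
```

```text
(no output)
```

View pics/c2.png

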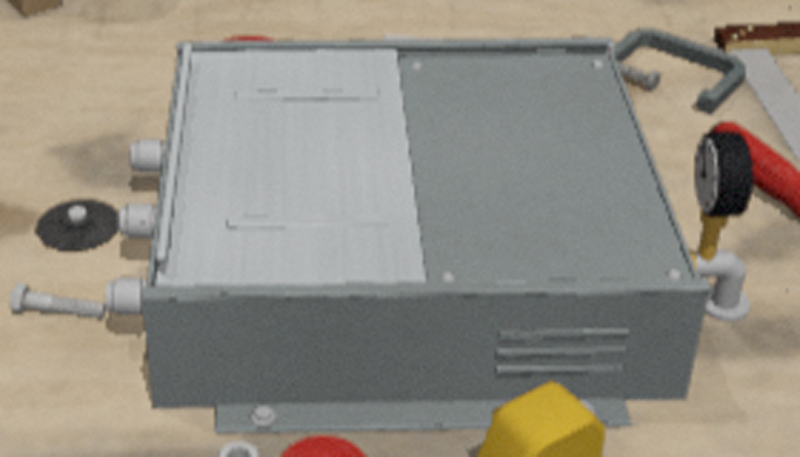

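Request:
play_rows(
  fingers=-1,
  motion=[
    {"rz": 1},
    {"rz": 1},
    {"rz": 1},
    {"rz": 1},
    {"rz": 1},
    {"rz": 1},
    {"rz": 1},
    {"rz": 1},
    {"rz": 1},
    {"rz": 1},
    {"rz": 1},
    {"rz": 1},
    {"rz": 1},
    {"rz": 1},
    {"rz": 1},
    {"rz": 1},
    {"rz": 1},
    {"rz": 1},
    {"rz": 0.69},
    {},
  ],
)

```text
$.motion[0]: bad value
```

Request:
play_rows(
  fingers=-1,
  motion=[
    {"x": 0,"y": 0,"z": 0,"rx": 0,"ry": 0,"rz": 1},
    {"x": 0,"y": 0,"z": 0,"rx": 0,"ry": 0,"rz": 1},
  ],
)

```text
clock: 0.35
tool_pos: [0.1896, 0.6475, 0.2032]
orientation: [179.9, -0.0, -24.5]
force: [-0.2, 0.7, 0.4]
opening: 0.073
gripper_force: 0.0
```

Request:
play_rows(
  motion=[
    {"x": 0,"y": 0,"z": 0,"rx": 0,"ry": 0,"rz": 1},
    {"x": 0,"y": 0,"z": 0,"rx": 0,"ry": 0,"rz": 1},
    {"x": 0,"y": 0,"z": 0,"rx": 0,"ry": 0,"rz": 1},
    {"x": 0,"y": 0,"z": 0,"rx": 0,"ry": 0,"rz": 1},
    {"x": 0,"y": 0,"z": 0,"rx": 0,"ry": 0,"rz": 1},
    {"x": 0,"y": 0,"z": 0,"rx": 0,"ry": 0,"rz": 1},
    {"x": 0,"y": 0,"z": 0,"rx": 0,"ry": 0,"rz": 1},
    {"x": 0,"y": 0,"z": 0,"rx": 0,"ry": 0,"rz": 1},
    {"x": 0,"y": 0,"z": 0,"rx": 0,"ry": 0,"rz": 1},
    {"x": 0,"y": 0,"z": 0,"rx": 0,"ry": 0,"rz": 1},
    {"x": 0,"y": 0,"z": 0,"rx": 0,"ry": 0,"rz": 1},
    {"x": 0,"y": 0,"z": 0,"rx": 0,"ry": 0,"rz": 1},
    {"x": 0,"y": 0,"z": 0,"rx": 0,"ry": 0,"rz": 1},
    {"x": 0,"y": 0,"z": 0,"rx": 0,"ry": 0,"rz": 1},
    {"x": 0,"y": 0,"z": 0,"rx": 0,"ry": 0,"rz": 1},
    {"x": 0,"y": 0,"z": 0,"rx": 0,"ry": 0,"rz": 1},
    {"x": 0,"y": 0,"z": 0,"rx": 0,"ry": 0,"rz": 0.69},
  ],
)

```text
clock: 2.48
tool_pos: [0.1896, 0.6475, 0.2032]
orientation: [180.0, -0.1, -91.2]
force: [0.2, 0.0, 0.6]
opening: 0.0004
gripper_force: 0.0
```

Request:
play_rows(
  motion=[
    {"x": 1,"y": -0.5,"z": 0,"rx": 0,"ry": 0,"rz": 0},
    {"x": 1,"y": -0.5,"z": 0,"rx": 0,"ry": 0,"rz": 0},
    {"x": 1,"y": -0.5,"z": 0,"rx": 0,"ry": 0,"rz": 0},
    {"x": 1,"y": -0.5,"z": 0,"rx": 0,"ry": 0,"rz": 0},
    {"x": 1,"y": -0.5,"z": 0,"rx": 0,"ry": 0,"rz": 0},
    {"x": 1,"y": -0.5,"z": 0,"rx": 0,"ry": 0,"rz": 0},
    {"x": 1,"y": -0.5,"z": 0,"rx": 0,"ry": 0,"rz": 0},
    {"x": 1,"y": -0.5,"z": 0,"rx": 0,"ry": 0,"rz": 0},
    {"x": 1,"y": -0.5,"z": 0,"rx": 0,"ry": 0,"rz": 0},
    {"x": 1,"y": -0.5,"z": 0,"rx": 0,"ry": 0,"rz": 0},
  ],
)

```text
clock: 3.72
tool_pos: [0.3107, 0.3938, 0.2038]
orientation: [-180.0, 0.0, -91.1]
force: [-0.3, 1.0, -0.2]
opening: 0.0004
gripper_force: 0.0
```

Request:
play_rows(
  motion=[
    {"x": 1,"y": -0.5,"z": 0,"rx": 0,"ry": 0,"rz": 0},
    {"x": 1,"y": -0.5,"z": 0,"rx": 0,"ry": 0,"rz": 0},
    {"x": 1,"y": -0.5,"z": 0,"rx": 0,"ry": 0,"rz": 0},
    {"x": 1,"y": -0.5,"z": 0,"rx": 0,"ry": 0,"rz": 0},
    {"x": 1,"y": -0.5,"z": 0,"rx": 0,"ry": 0,"rz": 0},
    {"x": 1,"y": -0.5,"z": 0,"rx": 0,"ry": 0,"rz": 0},
    {"x": 1,"y": -0.5,"z": 0,"rx": 0,"ry": 0,"rz": 0},
    {"x": 1,"y": -0.5,"z": 0,"rx": 0,"ry": 0,"rz": 0},
    {"x": 1,"y": -0.5,"z": 0,"rx": 0,"ry": 0,"rz": 0},
    {"x": 1,"y": -0.5,"z": 0,"rx": 0,"ry": 0,"rz": 0},
    {"x": 1,"y": -0.5,"z": 1,"rx": 0,"ry": 0,"rz": 0},
    {"x": 0.3,"y": 0,"z": 1,"rx": 0,"ry": 0,"rz": 0},
    {"x": 0,"y": 0,"z": 1,"rx": 0,"ry": 0,"rz": 0},
    {"x": 0,"y": 0,"z": 1,"rx": 0,"ry": 0,"rz": 0},
    {"x": 0,"y": 0,"z": 0.2,"rx": 0,"ry": 0,"rz": 0},
    {"x": 0,"y": 0,"z": 0,"rx": 0,"ry": 0,"rz": 0},
  ],
)

```text
clock: 5.72
tool_pos: [0.4423, 0.1101, 0.0992]
orientation: [-180.0, -0.0, -91.1]
force: [1.0, -0.5, 0.2]
opening: 0.0003
gripper_force: 0.0
```

Request:
play_rows(
  motion=[
    {"x": 0,"y": -0.6,"z": 0,"rx": 0,"ry": 0,"rz": 0},
    {"x": 0,"y": -0.5,"z": 0,"rx": 0,"ry": 0,"rz": 0},
    {"x": 0,"y": -0.5,"z": 0,"rx": 0,"ry": 0,"rz": 0},
    {"x": 0,"y": -0.5,"z": 0,"rx": 0,"ry": 0,"rz": 0},
    {"x": 0,"y": -0.5,"z": 0,"rx": 0,"ry": 0,"rz": 0},
    {"x": 0,"y": -0.5,"z": 0,"rx": 0,"ry": 0,"rz": 0},
    {"x": 0,"y": -0.5,"z": 0,"rx": 0,"ry": 0,"rz": 0},
    {"x": 0,"y": -0.5,"z": 0,"rx": 0,"ry": 0,"rz": 0},
    {"x": 0,"y": -0.5,"z": 0,"rx": 0,"ry": 0,"rz": 0},
    {"x": 0,"y": -0.5,"z": 0,"rx": 0,"ry": 0,"rz": 0},
    {"x": 0,"y": -0.5,"z": 0,"rx": 0,"ry": 0,"rz": 0},
    {"x": 0,"y": -0.5,"z": 0,"rx": 0,"ry": 0,"rz": 0},
    {"x": 0,"y": -0.5,"z": 0,"rx": 0,"ry": 0,"rz": 0},
    {"x": 0,"y": -0.5,"z": 0,"rx": 0,"ry": 0,"rz": 0},
    {"x": 0,"y": -0.3,"z": 0,"rx": 0,"ry": 0,"rz": 0},
    {"x": 0,"y": 0,"z": 0,"rx": 0,"ry": 0,"rz": 0},
  ],
)

```text
clock: 7.72
tool_pos: [0.6274, 0.1069, 0.0985]
orientation: [180.0, -0.0, -91.1]
force: [0.2, 0.8, 0.4]
opening: 0.0003
gripper_force: 0.0
```

Request:
play_rows(
  motion=[
    {"x": 0,"y": -0.1,"z": 0,"rx": 0,"ry": 0,"rz": 0},
    {"x": 0,"y": -0.1,"z": 0,"rx": 0,"ry": 0,"rz": 0},
    {"x": 0,"y": 0,"z": 0,"rx": 0,"ry": 0,"rz": 0},
  ],
)

```text
clock: 8.1
tool_pos: [0.6321, 0.1069, 0.0989]
orientation: [-180.0, 0.0, -91.1]
force: [0.0, -0.2, 0.2]
opening: 0.0003
gripper_force: 0.0
```

```bash
python3 - <<'E'
from plant import ctrl,cams
import cv2
a=cams.snapshot("top");cv2.imwrite("pics/top1.png",a)
cv2.imwrite("pics/c3.png",cv2.resize(a[120:310,240:440],(600,570),interpolation=cv2.INTER_CUBIC))
E
```

```text
(no output)
```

View pics/c3.png

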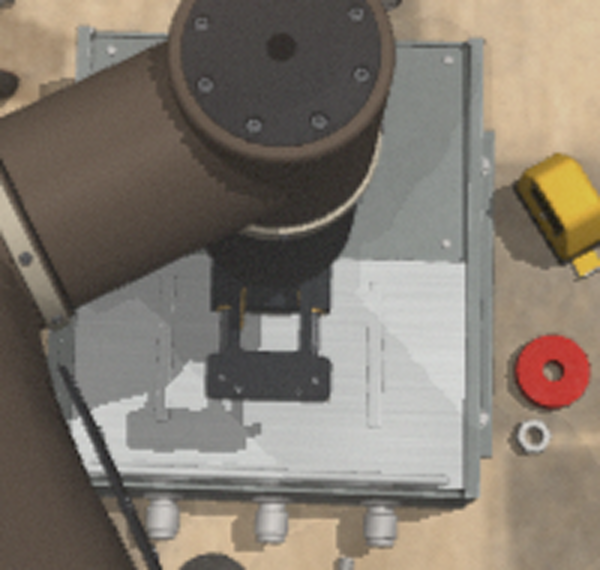

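```bash
python3 - <<'E'
from plant import ctrl,cams
from h import *
import cv2
a=cams.snapshot("side");cv2.imwrite("pics/side1.png",a)
cv2.imwrite("pics/c4.png",cv2.resize(a[140:340,210:470],(780,600),interpolation=cv2.INTER_CUBIC))
t=ctrl.get_obs()['tool_pos'];print(t,(proj("side",t)-[210,140])*3,(proj("top",t)-[240,120])*3)
E
```

```text
[0.63197065 0.10688197 0.09880736] [[353.34989108 296.97586166]] [[268.50192472 291.93960271]]
```

View pics/c4.png

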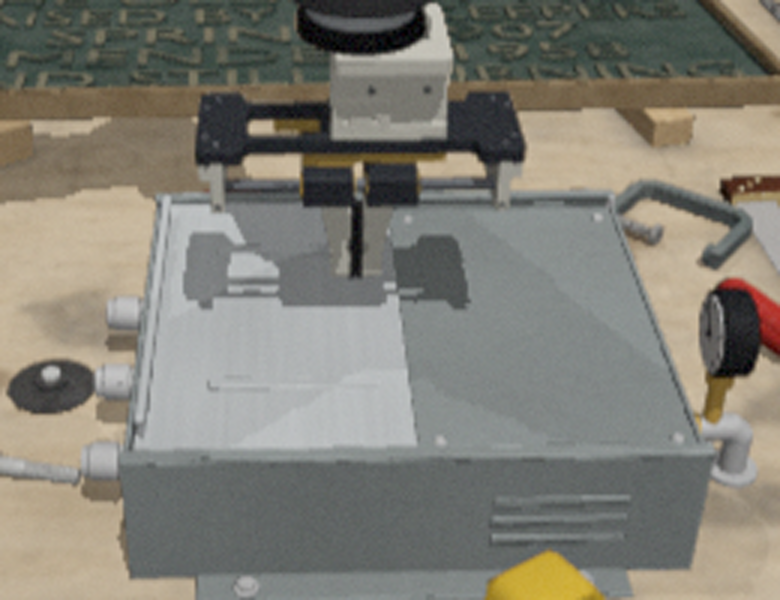

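Request:
play_rows(
  motion=[
    {"x": 0,"y": 1,"z": 0,"rx": 0,"ry": 0,"rz": 0},
    {"x": 0,"y": 1,"z": 0,"rx": 0,"ry": 0,"rz": 0},
    {"x": 0,"y": 0,"z": 0.1,"rx": 0,"ry": 0,"rz": 0},
    {"x": 0,"y": 0,"z": 0.1,"rx": 0,"ry": 0,"rz": 0},
    {"x": 0,"y": 0,"z": 0.1,"rx": 0,"ry": 0,"rz": 0},
    {"x": 0,"y": 0,"z": 0,"rx": 0,"ry": 0,"rz": 0},
  ],
)

```text
clock: 8.95
tool_pos: [0.5822, 0.1077, 0.0907]
orientation: [180.0, -0.0, -91.1]
force: [0.4, 1.0, -0.6]
opening: 0.0005
gripper_force: 0.0
```

Request:
play_rows(
  motion=[
    {"x": 0,"y": 0,"z": 0.1,"rx": 0,"ry": 0,"rz": 0},
    {"x": 0,"y": 0,"z": 0.1,"rx": 0,"ry": 0,"rz": 0},
    {"x": 0,"y": 0,"z": 0,"rx": 0,"ry": 0,"rz": 0},
  ],
)

```text
clock: 9.32
tool_pos: [0.5819, 0.1077, 0.0859]
orientation: [180.0, -0.0, -91.1]
force: [0.7, -0.4, -0.3]
opening: 0.0006
gripper_force: 0.0
```

Request:
play_rows(
  motion=[
    {"x": 0,"y": 0,"z": 0.1,"rx": 0,"ry": 0,"rz": 0},
    {"x": 0,"y": 0,"z": 0.1,"rx": 0,"ry": 0,"rz": 0},
    {"x": 0,"y": 0,"z": 0,"rx": 0,"ry": 0,"rz": 0},
  ],
)

```text
clock: 9.7
tool_pos: [0.5819, 0.1077, 0.081]
orientation: [180.0, -0.0, -91.1]
force: [0.4, 0.8, -0.6]
opening: 0.0001
gripper_force: 0.0
```

Request:
play_rows(
  motion=[
    {"x": 0,"y": 0,"z": 0.08,"rx": 0,"ry": 0,"rz": 0},
    {"x": 0,"y": 0,"z": 0.08,"rx": 0,"ry": 0,"rz": 0},
    {"x": 0,"y": 0,"z": 0,"rx": 0,"ry": 0,"rz": 0},
  ],
)

```text
clock: 10.07
tool_pos: [0.582, 0.1078, 0.077]
orientation: [180.0, -0.0, -91.1]
force: [0.3, -0.1, 0.7]
opening: 0.0005
gripper_force: 0.0
```

Request:
play_rows(
  motion=[
    {"x": 0,"y": 0,"z": 0.06,"rx": 0,"ry": 0,"rz": 0},
    {"x": 0,"y": 0,"z": 0.06,"rx": 0,"ry": 0,"rz": 0},
    {"x": 0,"y": 0,"z": 0,"rx": 0,"ry": 0,"rz": 0},
  ],
)

```text
clock: 10.45
tool_pos: [0.582, 0.1078, 0.0741]
orientation: [180.0, -0.0, -91.1]
force: [0.4, -0.2, -0.1]
opening: 0.0003
gripper_force: 0.0
```

Request:
play_rows(
  motion=[
    {"x": 0,"y": 0,"z": 0.06,"rx": 0,"ry": 0,"rz": 0},
    {"x": 0,"y": 0,"z": 0.06,"rx": 0,"ry": 0,"rz": 0},
    {"x": 0,"y": 0,"z": 0,"rx": 0,"ry": 0,"rz": 0},
  ],
)

```text
clock: 10.82
tool_pos: [0.5819, 0.1077, 0.0711]
orientation: [180.0, -0.0, -91.1]
force: [-0.2, -0.7, -0.5]
opening: 0.0006
gripper_force: 0.0
```

Request:
play_rows(
  motion=[
    {"x": 0,"y": 0,"z": 0.06,"rx": 0,"ry": 0,"rz": 0},
    {"x": 0,"y": 0,"z": 0.06,"rx": 0,"ry": 0,"rz": 0},
    {"x": 0,"y": 0,"z": 0,"rx": 0,"ry": 0,"rz": 0},
  ],
)

```text
clock: 11.2
tool_pos: [0.582, 0.1078, 0.0681]
orientation: [180.0, -0.0, -91.1]
force: [0.1, -0.0, 0.1]
opening: 0.0005
gripper_force: 0.0
```

```bash
python3 - <<'E'
from plant import ctrl,cams
from h import *
import cv2
o=ctrl.get_obs();t=o['tool_pos'];print(t,o['force'],o['tau'])
a=cams.snapshot("side");cv2.imwrite("pics/side2.png",a)
cv2.imwrite("pics/c5.png",cv2.resize(a[140:300,220:430],(787,600),interpolation=cv2.INTER_CUBIC))
print((proj("side",t)-[220,140])*3.75)
E
```

```text
[0.58199291 0.10775921 0.06810841] [ 0.10707289 -0.03013872  0.08287627] [ 3.51238785e-03 -5.17564952e+01  2.39426672e+01  5.71896717e+00
  1.96061970e-02  6.67905965e-05]
[[309.29649679 420.03308291]]
```

View pics/c5.png

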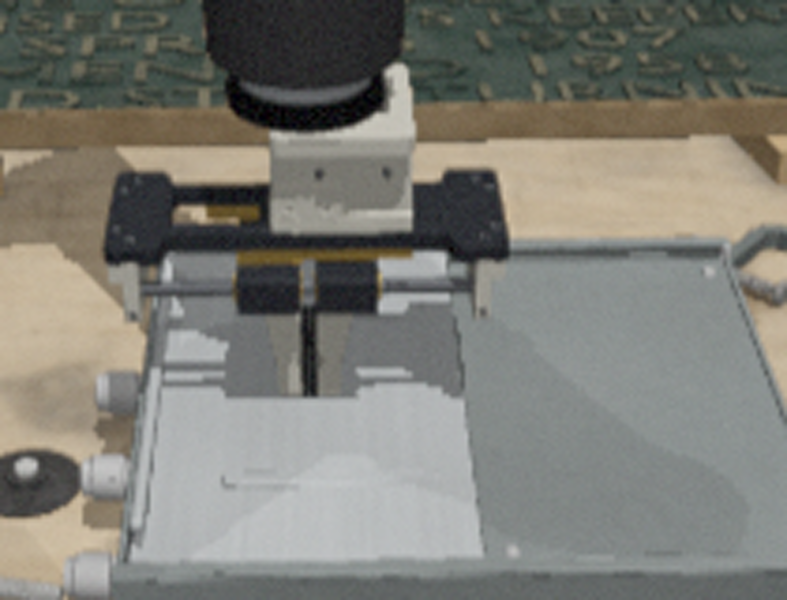

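Request:
play_rows(
  motion=[
    {"x": 0,"y": 0,"z": 0.06,"rx": 0,"ry": 0,"rz": 0},
    {"x": 0,"y": 0,"z": 0.06,"rx": 0,"ry": 0,"rz": 0},
    {"x": 0,"y": 0,"z": 0,"rx": 0,"ry": 0,"rz": 0},
  ],
)

```text
clock: 11.62
tool_pos: [0.5838, 0.1079, 0.0675]
orientation: [-179.8, 0.0, -91.0]
force: [-1.0, -2.2, 12.4]
opening: 0.0002
gripper_force: 6.2
```

Request:
play_rows(
  motion=[
    {"x": 0,"y": 0,"z": -0.9,"rx": 0,"ry": 0,"rz": 0},
    {"x": 0,"y": 0.2,"z": -0.9,"rx": 0,"ry": 0,"rz": 0},
    {"x": 0,"y": 1,"z": 0,"rx": 0,"ry": 0,"rz": 0},
    {"x": 0,"y": 1,"z": 0,"rx": 0,"ry": 0,"rz": 0},
    {"x": 0,"y": 1,"z": 0,"rx": 0,"ry": 0,"rz": 0},
    {"x": 0,"y": 1,"z": 0,"rx": 0,"ry": 0,"rz": 0},
    {"x": 0,"y": 1,"z": 0,"rx": 0,"ry": 0,"rz": 0},
    {"x": 0,"y": 0.3,"z": 0.4,"rx": 0,"ry": 0,"rz": 0},
    {"x": 0,"y": 0,"z": 0.98,"rx": 0,"ry": 0,"rz": 0},
    {"x": 0,"y": 0,"z": 0,"rx": 0,"ry": 0,"rz": 0},
    {"x": 0,"y": -0.6,"z": 0,"rx": 0,"ry": 0,"rz": 0},
    {"x": 0,"y": -0.5,"z": 0,"rx": 0,"ry": 0,"rz": 0},
    {"x": 0,"y": -0.5,"z": 0,"rx": 0,"ry": 0,"rz": 0},
    {"x": 0,"y": -0.5,"z": 0,"rx": 0,"ry": 0,"rz": 0},
    {"x": 0,"y": -0.5,"z": 0,"rx": 0,"ry": 0,"rz": 0},
  ],
)

```text
clock: 13.5
tool_pos: [0.5101, 0.109, 0.0757]
orientation: [180.0, -0.0, -91.1]
force: [-3.3, 0.9, 3.0]
opening: 0.0003
gripper_force: 1.9
```

Request:
play_rows(
  motion=[
    {"x": 0,"y": -0.5,"z": 0,"rx": 0,"ry": 0,"rz": 0},
    {"x": 0,"y": -0.5,"z": 0,"rx": 0,"ry": 0,"rz": 0},
    {"x": 0,"y": -0.5,"z": 0,"rx": 0,"ry": 0,"rz": 0},
    {"x": 0,"y": -0.5,"z": 0,"rx": 0,"ry": 0,"rz": 0},
    {"x": 0,"y": -0.5,"z": 0,"rx": 0,"ry": 0,"rz": 0},
    {"x": 0,"y": -0.5,"z": 0,"rx": 0,"ry": 0,"rz": 0},
    {"x": 0,"y": -0.5,"z": 0,"rx": 0,"ry": 0,"rz": 0},
    {"x": 0,"y": -0.5,"z": 0,"rx": 0,"ry": 0,"rz": 0},
    {"x": 0,"y": -0.4,"z": 0,"rx": 0,"ry": 0,"rz": 0},
    {"x": 0,"y": 0,"z": 0,"rx": 0,"ry": 0,"rz": 0},
  ],
)

```text
clock: 14.75
tool_pos: [0.6211, 0.1075, 0.0756]
orientation: [-179.9, 0.0, -91.1]
force: [-0.9, -0.1, -0.9]
opening: 0.0003
gripper_force: 0.0
```

Request:
play_rows(
  motion=[
    {"x": 0,"y": -0.2,"z": 0,"rx": 0,"ry": 0,"rz": 0},
    {"x": 0,"y": -0.2,"z": 0,"rx": 0,"ry": 0,"rz": 0},
    {"x": 0,"y": 0,"z": 0,"rx": 0,"ry": 0,"rz": 0},
    {"x": 0,"y": 0,"z": 0,"rx": 0,"ry": 0,"rz": 0},
  ],
)

```text
clock: 15.25
tool_pos: [0.6301, 0.107, 0.076]
orientation: [-179.9, 0.0, -91.1]
force: [-0.5, 0.4, 0.0]
opening: 0.0007
gripper_force: 0.0
```

Request:
play_rows(
  motion=[
    {"x": 0,"y": -0.1,"z": 0,"rx": 0,"ry": 0,"rz": 0},
    {"x": 0,"y": -0.1,"z": 0,"rx": 0,"ry": 0,"rz": 0},
    {"x": 0,"y": 0,"z": 0,"rx": 0,"ry": 0,"rz": 0},
  ],
)

```text
clock: 15.62
tool_pos: [0.6349, 0.1068, 0.0758]
orientation: [-180.0, 0.0, -91.1]
force: [-1.5, 0.2, 0.2]
opening: 0.0004
gripper_force: 0.6
```

Request:
play_rows(
  motion=[
    {"x": 0,"y": -0.1,"z": 0,"rx": 0,"ry": 0,"rz": 0},
    {"x": 0,"y": -0.1,"z": 0,"rx": 0,"ry": 0,"rz": 0},
    {"x": 0,"y": 0,"z": 0,"rx": 0,"ry": 0,"rz": 0},
  ],
)

```text
clock: 16.0
tool_pos: [0.6365, 0.1065, 0.0756]
orientation: [179.7, -0.0, -91.1]
force: [-14.0, 2.7, 9.1]
opening: 0.0001
gripper_force: 7.1
```

Request:
play_rows(
  motion=[
    {"x": 0,"y": 0.4,"z": -1,"rx": 0,"ry": 0,"rz": 0},
    {"x": 0,"y": 1,"z": -1,"rx": 0,"ry": 0,"rz": 0},
    {"x": 0.5,"y": 1,"z": -1,"rx": 0,"ry": 0,"rz": 0},
    {"x": 0.9,"y": 1,"z": 0,"rx": 0,"ry": 0,"rz": 0},
    {"x": 0.9,"y": 1,"z": 0,"rx": 0,"ry": 0,"rz": 0},
    {"x": 0.9,"y": 1,"z": 0,"rx": 0,"ry": 0,"rz": 0},
    {"x": 0.9,"y": 1,"z": 0,"rx": 0,"ry": 0,"rz": 0},
    {"x": 0.9,"y": 0,"z": 0,"rx": 0,"ry": 0,"rz": 0},
  ],
)

```text
clock: 17.0
tool_pos: [0.4764, -0.0159, 0.1514]
orientation: [-179.9, 0.0, -91.0]
force: [1.1, 1.2, 0.9]
opening: 0.0005
gripper_force: 0.0
```

```bash
python3 - <<'E'
from plant import ctrl,cams
import cv2,numpy as np
print(ctrl.get_obs()['tool_pos'])
a=cams.snapshot("top");b=cams.snapshot("side");cv2.imwrite("pics/top3.png",a);cv2.imwrite("pics/side3.png",b)
A=cv2.resize(a[180:300,250:410],(640,480),interpolation=cv2.INTER_CUBIC)
cv2.imwrite("pics/c6.png",A)
B=cv2.resize(b[190:310,240:400],(640,480),interpolation=cv2.INTER_CUBIC)
cv2.imwrite("pics/c7.png",B)
E
```

```text
[ 0.47642473 -0.01593075  0.15139238]
```

View pics/c6.png

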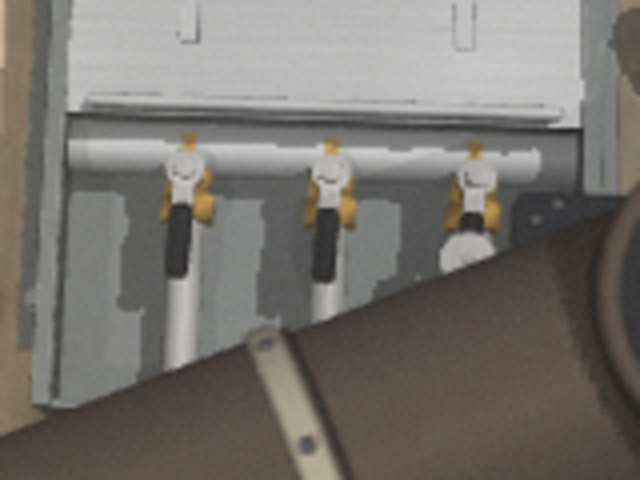

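```bash
python3 - <<'E'
from h import *
P=(.66039,.10440,-.01894)
C,S=np.cos(P[2]),np.sin(P[2])
inv=lambda w:np.array([C*(w[0]-P[0])+S*(w[1]-P[1]),-S*(w[0]-P[0])+C*(w[1]-P[1])])
for u,v,z in[(185,165,.077),(332,170,.077),(476,180,.077),(467,252,.080)]:
    print(inv(ray("top",250+u/4,180+v/4,z)).round(4))
cur=inv([.47642,-.01593]);print("cur",cur)
a,b,r=.0155,.0095,.033; piv=np.array([-.035,-.085])
th=np.radians([0,15,30,45,60,75,85,90])
c=piv+r*np.c_[-np.cos(th),np.sin(th)]-.0065*np.c_[np.sin(th),np.cos(th)]-[a,b]
w=np.vstack([cur,c[0]+[0,-.021],c])
for q,d in zip(w[1:],np.diff(w,axis=0)): print(q.round(4),"x %.2f y %.2f"%(-d[1]/.025,-d[0]/.025))
E
```

```text
[-0.0345  0.0742]
[-0.0348 -0.0061]
[-0.038  -0.0847]
[-0.0785 -0.0802]
cur [-0.18165809 -0.1237926 ]
[-0.0835 -0.122 ] x -0.07 y -3.93
[-0.0835 -0.101 ] x -0.84 y -0.00
[-0.0841 -0.0922] x -0.35 y 0.02
[-0.0823 -0.0836] x -0.34 y -0.07
[-0.0784 -0.0758] x -0.31 y -0.16
[-0.0726 -0.0692] x -0.26 y -0.23
[-0.0653 -0.0643] x -0.19 y -0.29
[-0.0599 -0.0622] x -0.08 y -0.22
[-0.057  -0.0615] x -0.03 y -0.11
```

Request:
play_rows(
  motion=[
    {"x": 0,"y": -1,"z": 0,"rx": 0,"ry": 0,"rz": 0},
    {"x": -0.07,"y": -1,"z": 0,"rx": 0,"ry": 0,"rz": 0},
    {"x": 0,"y": -1,"z": 0,"rx": 0,"ry": 0,"rz": 0},
    {"x": 0,"y": -0.93,"z": 0.5,"rx": 0,"ry": 0,"rz": 0},
    {"x": 0,"y": 0,"z": 0.9,"rx": 0,"ry": 0,"rz": 0},
    {"x": 0,"y": 0,"z": 0.8,"rx": 0,"ry": 0,"rz": 0},
    {"x": 0,"y": 0,"z": 0,"rx": 0,"ry": 0,"rz": 0},
  ],
)

```text
clock: 17.98
tool_pos: [0.5749, -0.0153, 0.0942]
orientation: [179.8, -0.1, -91.1]
force: [0.2, 0.2, 0.3]
opening: 0.0003
gripper_force: 0.0
```

Request:
play_rows(
  motion=[
    {"x": 0,"y": 0,"z": 0.6,"rx": 0,"ry": 0,"rz": 0},
    {"x": 0,"y": 0,"z": 0.6,"rx": 0,"ry": 0,"rz": 0},
    {"x": 0,"y": 0,"z": 0.5,"rx": 0,"ry": 0,"rz": 0},
    {"x": 0,"y": 0,"z": 0.45,"rx": 0,"ry": 0,"rz": 0},
    {"x": 0,"y": 0,"z": 0,"rx": 0,"ry": 0,"rz": 0},
  ],
)

```text
clock: 18.6
tool_pos: [0.5748, -0.0156, 0.0409]
orientation: [179.9, -0.0, -91.1]
force: [-0.1, -0.3, -0.1]
opening: 0.0002
gripper_force: 0.0
```

Clear; now the arc.

Request:
play_rows(
  motion=[
    {"x": -0.42,"y": 0,"z": 0,"rx": 0,"ry": 0,"rz": 0},
    {"x": -0.42,"y": 0,"z": 0,"rx": 0,"ry": 0,"rz": 0},
    {"x": -0.35,"y": 0.02,"z": 0,"rx": 0,"ry": 0,"rz": 0},
    {"x": -0.34,"y": -0.07,"z": 0,"rx": 0,"ry": 0,"rz": 0},
    {"x": -0.31,"y": -0.16,"z": 0,"rx": 0,"ry": 0,"rz": 0},
    {"x": -0.26,"y": -0.23,"z": 0,"rx": 0,"ry": 0,"rz": 0},
    {"x": 0,"y": 0,"z": 0,"rx": 0,"ry": 0,"rz": 0},
  ],
)

```text
clock: 19.48
tool_pos: [0.5883, 0.0378, 0.0419]
orientation: [-180.0, 0.0, -91.0]
force: [-0.4, -0.5, 0.1]
opening: 0.0003
gripper_force: 0.3
```

Request:
play_rows(
  motion=[
    {"x": -0.19,"y": -0.29,"z": 0,"rx": 0,"ry": 0,"rz": 0},
    {"x": -0.08,"y": -0.22,"z": 0,"rx": 0,"ry": 0,"rz": 0},
    {"x": 0,"y": 0,"z": 0,"rx": 0,"ry": 0,"rz": 0},
  ],
)

```text
clock: 19.85
tool_pos: [0.6011, 0.0437, 0.0419]
orientation: [-180.0, 0.0, -91.1]
force: [-0.9, -1.2, 0.3]
opening: 0.0004
gripper_force: 0.6
```

Request:
play_rows(
  motion=[
    {"x": 0,"y": -0.1,"z": 0,"rx": 0,"ry": 0,"rz": 0},
    {"x": 0,"y": -0.1,"z": 0,"rx": 0,"ry": 0,"rz": 0},
    {"x": 0,"y": 0,"z": 0,"rx": 0,"ry": 0,"rz": 0},
  ],
)

```text
clock: 20.23
tool_pos: [0.6032, 0.0438, 0.0418]
orientation: [179.8, 0.0, -91.1]
force: [-11.0, 4.8, 7.0]
opening: 0.0003
gripper_force: 5.7
```

Request:
play_rows(
  motion=[
    {"x": 0,"y": -0.08,"z": 0,"rx": 0,"ry": 0,"rz": 0},
    {"x": 0,"y": 0,"z": 0,"rx": 0,"ry": 0,"rz": 0},
    {"x": 0,"y": 0.5,"z": 0,"rx": 0,"ry": 0,"rz": 0},
    {"x": 0,"y": 0,"z": -0.5,"rx": 0,"ry": 0,"rz": 0},
    {"x": 0,"y": 0,"z": -1,"rx": 0,"ry": 0,"rz": 0},
    {"x": 0,"y": 0,"z": -1,"rx": 0,"ry": 0,"rz": 0},
    {"x": 0,"y": 0,"z": -1,"rx": 0,"ry": 0,"rz": 0},
    {"x": -0.5,"y": -1,"z": 0,"rx": 0,"ry": 0,"rz": 0},
    {"x": -0.5,"y": -1,"z": 0,"rx": 0,"ry": 0,"rz": 0},
    {"x": -0.5,"y": -1,"z": 0,"rx": 0,"ry": 0,"rz": 0},
    {"x": -0.5,"y": -1,"z": 0,"rx": 0,"ry": 0,"rz": 0},
    {"x": -0.45,"y": -0.25,"z": 0,"rx": 0,"ry": 0,"rz": 0},
    {"x": 0,"y": 0,"z": 0,"rx": 0,"ry": 0,"rz": 0},
  ],
)

```text
clock: 21.85
tool_pos: [0.7025, 0.1034, 0.1297]
orientation: [-180.0, 0.0, -91.0]
force: [-0.2, 0.1, -0.6]
opening: 0.0007
gripper_force: 0.0
```

```bash
python3 - <<'E'
from plant import ctrl,cams
import cv2
print(ctrl.get_obs()['tool_pos'])
a=cams.snapshot("top")
cv2.imwrite("pics/c8.png",cv2.resize(a[180:300,250:410],(640,480),interpolation=cv2.INTER_CUBIC))
E
```

```text
[0.70253956 0.10339677 0.12969793]
```

View pics/c8.png

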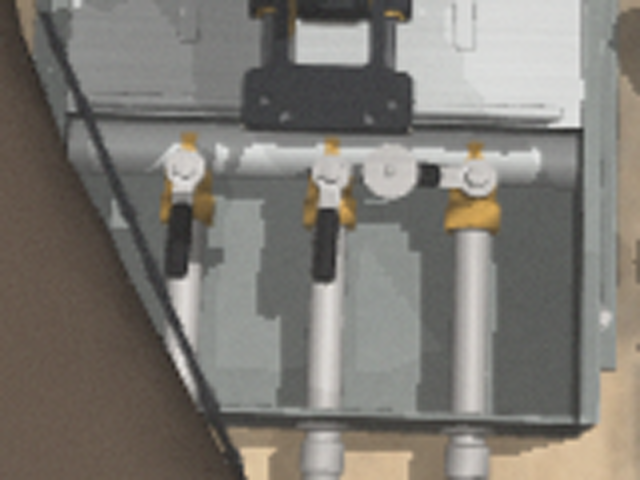

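Request:
play_rows(
  motion=[
    {"x": 0,"y": 0,"z": 1,"rx": 0,"ry": 0,"rz": 0},
    {"x": 0,"y": 0,"z": 0.8,"rx": 0,"ry": 0,"rz": 0},
    {"x": 0,"y": 0,"z": 0.37,"rx": 0,"ry": 0,"rz": 0},
    {"x": 0,"y": 0,"z": 0,"rx": 0,"ry": 0,"rz": 0},
    {"x": 0,"y": 0.5,"z": 0,"rx": 0,"ry": 0,"rz": 0},
    {"x": 0,"y": 0.5,"z": 0,"rx": 0,"ry": 0,"rz": 0},
    {"x": 0,"y": 0.5,"z": 0,"rx": 0,"ry": 0,"rz": 0},
    {"x": 0,"y": 0.5,"z": 0,"rx": 0,"ry": 0,"rz": 0},
    {"x": 0,"y": 0.5,"z": 0,"rx": 0,"ry": 0,"rz": 0},
    {"x": 0,"y": 0.5,"z": 0,"rx": 0,"ry": 0,"rz": 0},
    {"x": 0,"y": 0.5,"z": 0,"rx": 0,"ry": 0,"rz": 0},
    {"x": 0,"y": 0.5,"z": 0,"rx": 0,"ry": 0,"rz": 0},
  ],
)

```text
clock: 23.4
tool_pos: [0.6018, 0.1049, 0.0756]
orientation: [-180.0, 0.0, -91.1]
force: [3.6, 0.5, 3.8]
opening: 0.0001
gripper_force: 1.9
```

Request:
play_rows(
  motion=[
    {"x": 0,"y": 0.5,"z": 0,"rx": 0,"ry": 0,"rz": 0},
    {"x": 0,"y": 0.5,"z": 0,"rx": 0,"ry": 0,"rz": 0},
    {"x": 0,"y": 0.5,"z": 0,"rx": 0,"ry": 0,"rz": 0},
    {"x": 0,"y": 0.5,"z": 0,"rx": 0,"ry": 0,"rz": 0},
    {"x": 0,"y": 0.5,"z": 0,"rx": 0,"ry": 0,"rz": 0},
    {"x": 0,"y": 0.5,"z": 0,"rx": 0,"ry": 0,"rz": 0},
    {"x": 0,"y": 0.2,"z": 0,"rx": 0,"ry": 0,"rz": 0},
    {"x": 0,"y": 0,"z": 0,"rx": 0,"ry": 0,"rz": 0},
  ],
)

```text
clock: 24.4
tool_pos: [0.5206, 0.1055, 0.0747]
orientation: [179.9, -0.1, -91.1]
force: [0.4, -0.8, -0.1]
opening: 0.0004
gripper_force: 0.0
```

Request:
play_rows(
  motion=[
    {"x": 0,"y": 0.1,"z": 0,"rx": 0,"ry": 0,"rz": 0},
    {"x": 0,"y": 0.1,"z": 0,"rx": 0,"ry": 0,"rz": 0},
    {"x": 0,"y": 0,"z": 0,"rx": 0,"ry": 0,"rz": 0},
  ],
)

```text
clock: 24.78
tool_pos: [0.5201, 0.106, 0.0752]
orientation: [-179.8, -0.0, -91.0]
force: [14.3, -5.2, -9.4]
opening: 0.0003
gripper_force: 7.2
```

Request:
play_rows(
  motion=[
    {"x": 0,"y": -0.6,"z": 0,"rx": 0,"ry": 0,"rz": 0},
    {"x": 0,"y": 0,"z": -1,"rx": 0,"ry": 0,"rz": 0},
    {"x": 0,"y": -1,"z": -1,"rx": 0,"ry": 0,"rz": 0},
    {"x": 0,"y": -1,"z": -1,"rx": 0,"ry": 0,"rz": 0},
    {"x": 0,"y": -1,"z": -1,"rx": 0,"ry": 0,"rz": 0},
    {"x": 0,"y": 0,"z": 0,"rx": 0,"ry": 0,"rz": 0},
  ],
)

```text
clock: 25.52
tool_pos: [0.6093, 0.1046, 0.1762]
orientation: [-179.9, 0.0, -91.1]
force: [-0.6, 0.2, -1.3]
opening: 0.0002
gripper_force: 0.0
```

```bash
python3 - <<'E'
from plant import ctrl,cams
import cv2
print(ctrl.get_obs()['tool_pos'])
a=cams.snapshot("top")
cv2.imwrite("pics/c9.png",cv2.resize(a[120:345,200:450],(667,600),interpolation=cv2.INTER_CUBIC))
E
```

```text
[0.60933538 0.10456716 0.17621856]
```

View pics/c9.png

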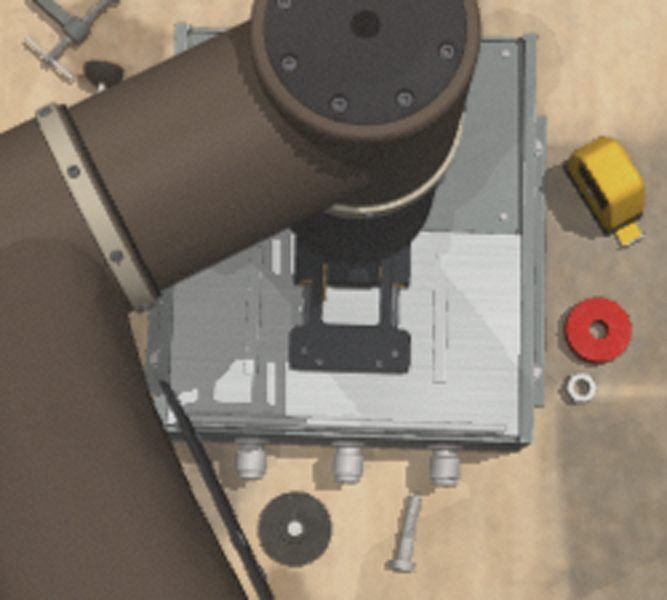

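The cover is closed, with its lip at the front at crop rows of about 425. The loose things in view lie where they were, and the gripper is clear.

```bash
python3 -c "
from plant import workorder
print(workorder.close_job())"
```

```text
the job is handed in; nothing more can be done
None
```

I pushed the cover back to its stop, turned the tagged lever (the right-hand one) shut to its stop, pushed the cover closed again, and handed the job in at about 26 s. The hand-in gave no verdict; the two plain levers looked open before closing and the loose things in view lay where they were, but the arm hid the die grinder and wax tin, so I did not check those.

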